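Snap the terminal cover off the lamp's power box

TASK

Open up the desk lamp's power box without gripping anything: with the fingertips, press the orange snap tab right in until it stays down, then push the grey terminal cover along over it, off its seat, so that it is wholly clear of the seat with the terminals uncovered and rests flat on the box's deck, mostly on the deck and not off its end. Do not lift or carry the cover, leave the other things on the bench where they are, and move clear at the end.

Things in the scene. Friction and masses are not known exactly. Their poses are not given: they have to be found in the camera images.
- box: Cream power box fixed to the bench, 200 x 90 mm. Origin: centre of its underside, at bench level; x runs along its length from the seat end (-100 mm) to the deck end (+100 mm), z up. Seat, x -100 to -22: the cover lies on ledges 43 mm above the bench, under side lips whose tops are 53 mm up; a low rear stop (x -100 to -91) has its top at 50 mm. Brass terminals lie in the pit under the cover.
- cover: Grey terminal cover, loose, about 0.09 kg: 66 mm long (x), 34 mm tall; bottom flange 72 mm wide, 5 mm thick, above it a block 56 mm wide with upright ends. Origin: centre of its underside. Axes start parallel to the box's; seated it is at x = -57 mm in the box frame, underside 43 mm, top 77 mm above the bench. Slides along +x only, with about 1 N; the tab, while up, blocks it after 4 mm.
- tab (a joint): How far the snap tab is pressed in, in m: 0 = fully up, top 10 mm above the deck; starts at 0 to 0.002. It slides straight down against about 4 N, is flush with the deck at 0.010, stops at 0.012, and stays where it is left. The cover passes over it from about 0.008 on.
- tab_top (a point): Centre of the top of the orange snap tab, which is 40 mm long (along the box's x) and 30 mm wide. It stands in the deck at x = 0, y = 0 of the box frame, just ahead of the cover's front end (4 mm gap); top about 48 to 50 mm above the bench at the start.
- deck (a point): Middle of the box's flat deck, on its top, at x = +39 mm of the box frame, 40 mm above the bench (3 mm lower than the seat). The deck runs from x = -22 to +100 mm, is 80 mm wide between side rims whose tops are 48 mm above the bench, and is open at its +x end.
- cover_rear (a point): Middle of the cover's upright rear (-x) end face, 24 mm above the cover's underside: the place to push it along +x, above the lips. At the start it lies at x = -90 mm in the box frame, 67 mm above the bench.
- tweezers: Bystander: steel tweezers lying flat, 120 mm long, 7 mm high, beside the box on its +y side. Origin: centre of the underside.
- pot: Bystander: small paint pot with a red cap, 36 mm diameter, 50 mm high, beside the box on its -y side. Origin: centre of the underside.
- offcut: Bystander: stepped wooden offcut, 50 x 35 x 32 mm, beside the box on its -y side. Origin: centre of the underside.
- mug: Bystander: steel mug, 84 mm diameter, 95 mm high, on the right of the bench. Origin: centre of the underside.
- carton: Bystander: small red carton, 90 x 50 x 42 mm, on the left of the bench. Origin: centre of the underside.
- driver: Bystander: screwdriver lying on the right of the bench. Origin: under its middle.
- glue: Bystander: glue bottle, 44 mm diameter, 110 mm high, on the left of the bench. Origin: centre of the underside.
Things that resemble listed ones, but are neither listed nor needed, are in the scene too. Several things have the shape of the box; the one meant has the colours described above.

How it is judged:
By the outcome, as a careful person would: the job done as asked, in the order asked, and still so for the second after the job is handed in, with the robot touching nothing.
It also fails if it takes over 40 s, if anything falls off the work surface, if the arm or the gripper's body presses on something with over 40 N, if the wrist force passes 120 N, or if a joint passes its speed limit or range.

ROBOT

A 6-joint arm with a two-finger parallel gripper is mounted at the origin on the work surface. World frame = base frame: x ahead of the robot, y to its left, z up, the work surface at z = 0. Lengths are in m, angles in rad, forces in N, time in s.
With the tool pointing down it reaches from about 0.425 to 1.125 m from the base axis. Payload 14.9 kg.
Tool frame: the origin (TCP) lies midway between the tips of the shut fingers; the grasp point (between the pads) lies 19 mm behind it; z points along the fingers, y is the direction in which the jaws open and shut (so a half turn about z gives the same grasp; the last joint's range is limited). The gripper opens to 91 mm and grips with 3 to 60 N. Pads are 32 mm wide; open, the fingers measure 118 mm over their backs; the gripper's body (76 mm by 178 mm) begins 60 mm behind the grasp point.
Start: joints at [1.24, 0.379, 1.734, -0, 1.028, -0.033], TCP at [0.205, 0.669, 0.214] pointing down, gripper open.
Joint ranges: [-2.77, 2.77], [-0.74, 2.19], [0, 2.66], [-1.06, 4.2], [0.31, 2.87], [-3.08, 3.08]. Speed limits (rad/s): [1.89, 1.89, 2.39, 3.14, 3.14, 3.14].

INTERFACE

Orientations are given as a rotation vector (axis times angle).
In Python, from station import arm, get_image, order gives the robot as it stands.
- The arm moves only by the shell command python3 -m jog 'ROWS' [FORCE]. ROWS is a JSON object of lists of equal length, an entry for each row: "hand": the opening, from 0 (shut) to 1 (fully open); "delta_pos": the shift along the tool's x, y, z in cm, a list of three; "spin": the turn about the tool's z in rad. A call has exactly 8 rows; each row is the pose to reach, as a shift and turn from the pose commanded when the call began, along the tool's axes at that moment; what a row does not reach only later rows make up. A row lasts 1/12 s, in which the tool goes at most 41.7 mm and 7.16 degrees, less where a joint would pass 70% of its speed; a pose out of reach is approached as far as the arm can. A call with a gripper value outside its range is refused whole. The fingers move at their own pace and stop on an object; FORCE is the grip in N (left out, the last holds). Time passes only in rows, so rows that repeat a pose let the fingers close, or fill a call up. It gives the time, the measured TCP pose, the force and the opening at its end, in the units of the state.
- arm.read_state(): the state, without advancing time (a new reading comes with each control period).
- get_image(name): name is "side" or "top" or "wrist"; returns a dict with "frame" (480x640x3 uint8, red, green, blue), "depth" (480x640 float32, m along the optical axis (not along the pixel's ray), 0 where there is no reading), "camera_matrix" (3x3 intrinsics, pixels), "xyz" and "rotation" of the camera in the world. Camera axes: x right, y down, z forward; pixel columns grow to the right and rows downward; lengths in m; the calibration is good to about 2 mm. The wrist camera is an equidistant fisheye: a pixel r from the principal point sees the ray r / f radians off the axis. A picture is of the moment at which its call begins.
- order.sign_off(): hands the job in, once; it reports no verdict.
The state is a dict: "t": time; "joint_positions": joint angles; "dq": joint speeds; "tau": joint torques, N m; "eef_pos": TCP position; "ee_rot": TCP orientation; "ft_force": force on the tool from outside, world axes, zero at the start; "ft_torque": the same for the moment, N m; "width": opening from 0.0 (shut) to 1.0 (fully open).
Only numpy, scipy, OpenCV 4.12 (cv2) and the standard library are available. Lean on these libraries where they do the work, as an engineer would, in place of code of your own. Each camera call takes 0.05 s, during which the arm holds its last target.

## Working session

There is one attempt and no reset: what is moved stays moved. The work goes in short steps, Python scripts to look and compute and a shell command to move; the robot and the scene stay as the last step left them, time stands still between calls to the robot, and variables do not carry over. Pictures are saved under pics/ and viewed, and the job is handed in when it is done.

```bash
ls; mkdir -p pics
cat > look.py <<'E'
import cv2,sys
from station import arm,get_image
import numpy as np,pickle
def grab(names,tag):
    for n in names:
        d=get_image(n); pickle.dump(d,open(f'/tmp/{tag}_{n}.pkl','wb'))
        cv2.imwrite(f'pics/{tag}_{n}.png',d['frame'][:,:,::-1])
if __name__=='__main__':
    grab(sys.argv[2:],sys.argv[1]); s=arm.read_state(); print({k:np.round(s[k],4).tolist() for k in ('t','eef_pos','ee_rot','ft_force','width','joint_positions')})
E
python3 look.py a side top wrist
```

```text
pics
{'t': 0.15, 'eef_pos': [0.2053, 0.6689, 0.2135], 'ee_rot': [-0.4661, -3.1067, 0.0013], 'ft_force': [0.6566, 1.5319, 0.2098], 'width': 1.0018, 'joint_positions': [1.2397, 0.3793, 1.7346, -0.0, 1.0285, -0.0333]}
```

View pics/a_side.png

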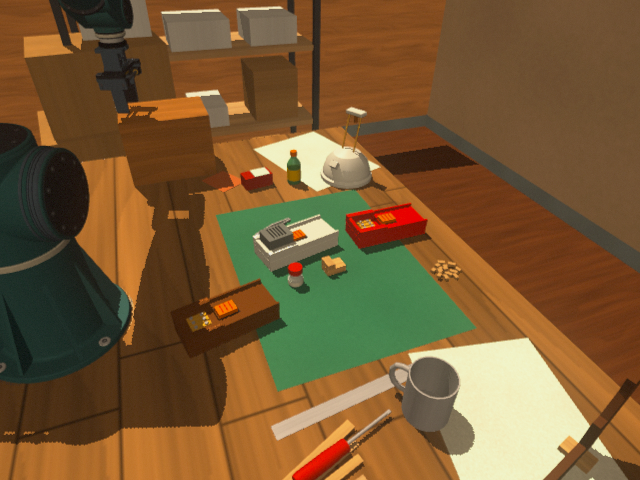

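View pics/a_top.png

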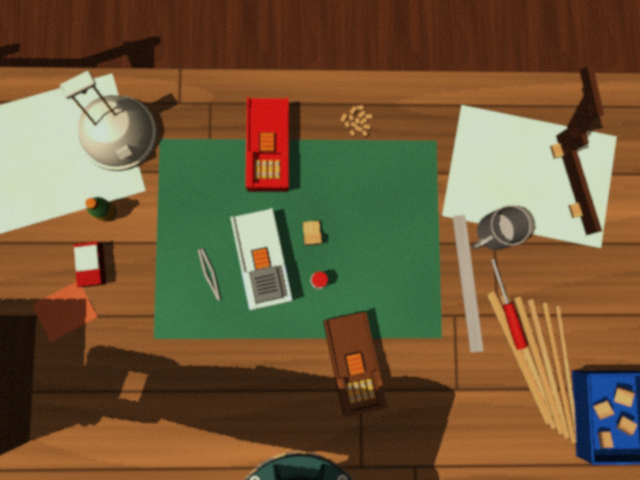

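View pics/a_wrist.png

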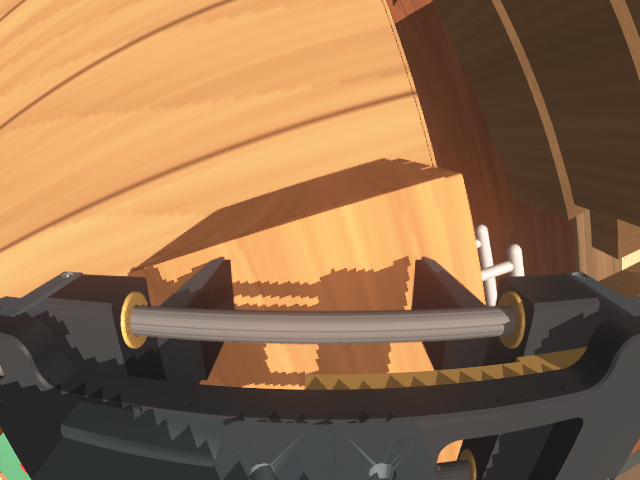

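The side view shows the cream box at about (295,240), with its grey cover at (277,233) and orange tab at (298,235). In the top view the cover is at (266,285), the tab at (260,258) and the deck runs up to about (253,212). The pot is at (319,280), the offcut at (312,232) and the tweezers at (208,274). The red and brown boxes are decoys. The wrist view shows a wooden crate right by the gripper.

```bash
cat > meas.py <<'E'
import cv2,pickle,numpy as np
def load(t,n): return pickle.load(open(f'/tmp/{t}_{n}.pkl','rb'))
def rays(d,uv):
    K=d['camera_matrix']; uv=np.atleast_2d(uv).astype(float)
    p=np.c_[(uv[:,0]-K[0,2])/K[0,0],(uv[:,1]-K[1,2])/K[1,1],np.ones(len(uv))]
    R=np.array(d['rotation']); R=R if R.shape==(3,3) else cv2.Rodrigues(R)[0]
    return np.array(d['xyz']),p@R.T
def onplane(d,uv,z):
    c,r=rays(d,uv); return c+r*((z-c[2])/r[:,2])[:,None]
def cloud(d):
    v,u=np.mgrid[0:480,0:640]; c,r=rays(d,np.c_[u.ravel(),v.ravel()])
    return (c+r*d['depth'].reshape(-1,1)).reshape(480,640,3)
def tri(d1,u1,d2,u2):
    c1,r1=rays(d1,u1);c2,r2=rays(d2,u2);r1=r1[0];r2=r2[0]
    s=np.linalg.lstsq(np.c_[r1,-r2],c2-c1,rcond=None)[0]
    a=c1+s[0]*r1;b=c2+s[1]*r2;return (a+b)/2,np.linalg.norm(a-b)
E
python3 - <<'E'
from meas import *
np.set_printoptions(precision=4,suppress=True)
for n in('top','side'):
    d=load('a',n);print(n,d['xyz'],d['rotation'],d['camera_matrix'][0],(d['depth']>0).mean())
    hsv=cv2.cvtColor(d['frame'],cv2.COLOR_RGB2HSV)
    P=cloud(d)
    # orange
    m=cv2.inRange(hsv,(6,170,140),(18,255,255))
    k,l,st,ce=cv2.connectedComponentsWithStats(m)
    for i in range(1,k):
        if st[i,4]>40: print('orange',st[i],ce[i],np.median(P[l==i],0))
d=load('a','top');print(d['frame'][258,262],d['frame'][285,266],d['frame'][230,250],d['frame'][300,240])
for uv in [(262,258),(266,285),(255,225),(300,250),(268,302),(15,370),(210,480//2)]:
    print(uv,cloud(d)[uv[1],uv[0]])
E
```

```text
top [0.4327 0.0105 1.2948] [-2.171   2.1744 -0.1619] [594.3172   0.     310.9398] 0.9957845052083333
orange [   0   69   73   31 1180] [26.1653 84.1   ] [0.9454 0.6142 0.0009]
orange [ 116   70   62   31 1376] [146.8801  84.2827] [0.9453 0.3405 0.001 ]
orange [  182    70   400    34 10824] [390.587  86.076] [ 0.9469 -0.2217  0.0012]
orange [598  79  42  26 900] [619.7889  91.1889] [ 0.9379 -0.7375  0.0014]
orange [259 132  15  19 268] [266.3843 141.0187] [0.8007 0.0702 0.0514]
orange [616 141  24  19 380] [628.1632 149.4   ] [ 0.8006 -0.7482  0.0013]
orange [257 159  23  21 210] [267.7476 168.9   ] [0.7437 0.0687 0.0343]
orange [   0  174  157   69 3795] [ 98.6793 223.8698] [0.6199 0.4276 0.001 ]
orange [439 175   8  15  83] [442.4096 180.7711] [ 0.7282 -0.3214  0.0011]
orange [ 604  176   36   66 2040] [623.7735 209.9544] [ 0.6588 -0.729   0.0014]
orange [439 191   5  19  47] [440.8085 199.0426] [ 0.6865 -0.3162  0.0009]
orange [ 86 199  10   9  68] [ 90.5    202.8824] [0.6546 0.4176 0.1102]
orange [440 217  14  24 228] [446.1404 230.5219] [ 0.613  -0.3258  0.0011]
orange [468 224 
[... 4605 characters left out ...]
] [ 0.1933 -0.3628 -0.0001]
orange [599 424  41  41 769] [618.4681 445.857 ] [ 0.8815 -0.6099  0.0001]
orange [356 428  18  14  58] [363.8448 435.1034] [ 0.4915 -0.4427 -0.0001]
orange [  12  431  108   49 3940] [ 68.5558 460.6957] [ 0.0369 -0.3154 -0.0001]
orange [  0 442  15  38 426] [  5.3685 459.1995] [-0.0559 -0.2774 -0.0002]
orange [433 447  26  33 260] [446.8308 463.4346] [ 0.5958 -0.5324  0.    ]
[203  87  29] [90 87 76] [209 222 195] [ 55 111  65]
(262, 258) [0.5493 0.0775 0.0481]
(266, 285) [0.4913 0.0675 0.0753]
(255, 225) [0.6203 0.0932 0.0417]
(300, 250) [ 0.5715 -0.0029 -0.0021]
(268, 302) [0.4572 0.0645 0.0469]
(15, 370) [0.3243 0.5608 0.0837]
(210, 240) [0.5931 0.1936 0.0014]
```

Run:
```python
from meas import *
a=load('a','top')['frame'][190:330,180:350,::-1];b=load('a','side')['frame'][190:310,220:380,::-1]
cv2.imwrite('pics/a_crop.png',np.vstack([cv2.resize(a,(680,560),interpolation=cv2.INTER_CUBIC)]))
cv2.imwrite('pics/a_crop2.png',cv2.resize(b,(800,600),interpolation=cv2.INTER_CUBIC))
```

```text
(no output)
```

View pics/a_crop.png

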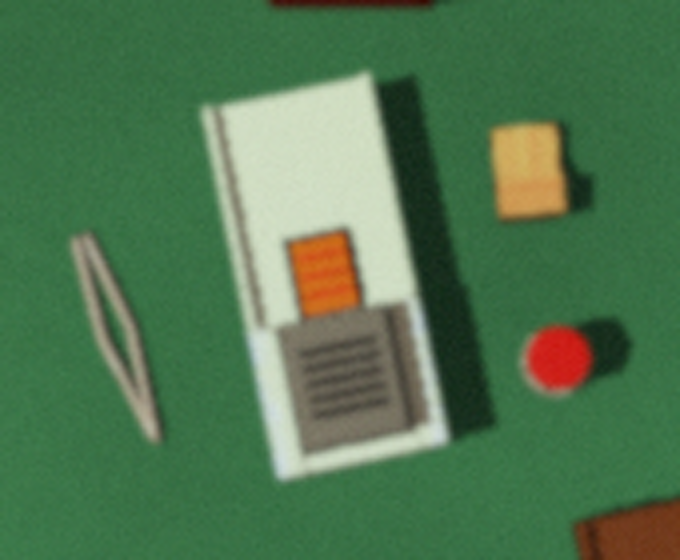

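View pics/a_crop2.png

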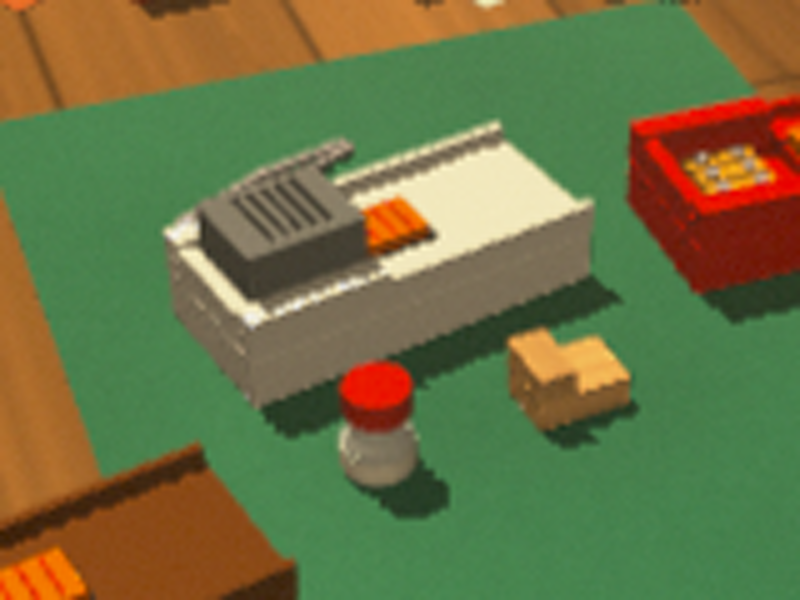

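Run:
```python
from meas import *
np.set_printoptions(precision=4,suppress=True)
t=load('a','top');s=load('a','side')
for n,d in(('top',t),('side',s)):
    P=cloud(d); f=d['frame']
    roi=(P[...,0]>.42)&(P[...,0]<.68)&(P[...,1]>.0)&(P[...,1]<.17)
    hsv=cv2.cvtColor(f,cv2.COLOR_RGB2HSV)
    box=roi&(P[...,2]>.03)&(P[...,2]<.058)
    xy=(P[box|(roi&(P[...,2]>.03))][:,:2]*1000).astype(np.float32)
    print(n,'all',cv2.minAreaRect(xy))
    cov=roi&(P[...,2]>.066)
    print('cover top',np.median(P[cov][:,2]),cv2.minAreaRect((P[cov][:,:2]*1000).astype(np.float32)),P[cov].mean(0))
    tab=(cv2.inRange(hsv,(6,170,140),(18,255,255))>0)&roi
    print('tab',np.median(P[tab],0),P[tab].mean(0),cv2.minAreaRect((P[tab][:,:2]*1000).astype(np.float32)))
print(onplane(t,[(230.75,216.5),(272.75,208)],.048),onplane(t,[(249.5,310),(292.5,300)],.053))
m=cv2.inRange(cv2.cvtColor(t['frame'],cv2.COLOR_RGB2HSV),(6,170,140),(18,255,255));m[:240]=0;m[275:]=0;m[:,:245]=0;m[:,280:]=0
r=cv2.minAreaRect(cv2.findNonZero(m));print(r)
c=onplane(t,cv2.boxPoints(r),.0485);print(c,c.mean(0))
# bystander heights nearby
P=cloud(t)
for nm,(u,v) in dict(pot=(319,280),offcut=(312,232),brown=(350,340),red=(267,175)).items(): print(nm,P[v,u])
```

```text
top all ((535.7850341796875, 78.35086059570312), (230.2440948486328, 90.22818756103516), 12.248169898986816)
cover top 1.2948429249846274 ((474.1346435546875, 61.46205520629883), (114.6145248413086, 64.023193359375), 21.672523498535156) [0.4576 0.0344 0.7992]
tab [0.4327 0.0105 1.2948] [0.4893 0.0445 0.6861] ((496.6673583984375, 57.36741638183594), (154.79908752441406, 34.233863830566406), 23.73025131225586)
side all ((549.6260986328125, 77.76931762695312), (202.41099548339844, 96.80353546142578), 11.999367713928223)
cover top 0.07646243560885313 ((493.43267822265625, 63.41228485107422), (67.62026977539062, 59.38939666748047), 13.221942901611328) [0.4922 0.0586 0.0754]
tab [0.5531 0.0749 0.048 ] [0.5518 0.0726 0.0474] ((548.85205078125, 55.40463638305664), (80.15210723876953, 29.675731658935547), 75.26671600341797)
[[0.6375 0.1441 0.048 ]
 [0.6559 0.0554 0.048 ]] [[0.4407 0.1024 0.053 ]
 [0.4611 0.0134 0.053 ]]
((260.8269348144531, 258.1346435546875), (18.238800048828125, 14.120362281799316), 78.69007110595703)
[[0.5649 0.0983 0.0485]
 [0.5708 0.0693 0.0485]
 [0.533  0.0616 0.0485]
 [0.5272 0.0905 0.0485]] [0.549  0.0799 0.0485]
pot [ 0.5026 -0.042   0.0527]
offcut [ 0.6083 -0.0287  0.0205]
brown [ 0.3778 -0.1068  0.0392]
red [0.7317 0.0688 0.03  ]
```

```bash
cat > go.py <<'E'
import sys,numpy as np
from scipy.spatial.transform import Rotation as R
from station import arm
C=np.array([.549,.0793]);yaw=np.radians(12.1)
def rep(bx,by,z):
    s=arm.read_state();Rm=R.from_rotvec(s['ee_rot']).as_matrix();p=np.array(s['eef_pos'])
    c,sn=np.cos(yaw),np.sin(yaw); w=np.r_[C+np.array([[c,-sn],[sn,c]])@[bx,by],z]
    d=Rm.T@(w-p)*100; ty=np.degrees(np.arctan2(Rm[1,1],Rm[0,1]))
    e=(np.degrees(yaw)+90-ty+90)%180-90
    b=np.array([[c,sn],[-sn,c]])@(p[:2]-C)
    print('t',round(s['t'],2),'F',np.round(s['ft_force'],1),'w',round(float(s['width']),3),'tcp',np.round(p,4),'inbox mm',np.round(b*1000,1),'tilt z',np.round(Rm[:,2],4))
    print('target',np.round(w,4),'delta cm',np.round(d,2),'spin',round(-np.radians(e),3),'box+x in tool',np.round(Rm.T@[c,sn,0],4))
if __name__=='__main__': rep(*map(float,sys.argv[1:]))
E
python3 go.py 0 0 0.10
```

```text
t 0.15 F [0.7 1.5 0.2] w 1.002 tcp [0.2053 0.6689 0.2135] inbox mm [-212.5  648.6] tilt z [-2.e-04 -8.e-04 -1.e+00]
target [0.549  0.0793 0.1   ] delta cm [-50.16 -46.27  11.38] spin -0.509 box+x in tool [-8.732e-01  4.873e-01 -4.000e-04]
```

```bash
python3 -m jog '{"hand":[1,1,0,0,0,0,0,0],"delta_pos":[[0,0,-3],[0,0,-6],[-2.9,-2.7,-6],[-5.8,-5.4,-6],[-8.7,-8.1,-6],[-11.6,-10.8,-6],[-14.5,-13.5,-6],[-17.4,-16.2,-6]],"spin":[0,0,0,-0.1,-0.2,-0.3,-0.4,-0.5]}' 20; python3 go.py 0 0 0.10
```

```text
t: 0.82
eef_pos: [0.3246, 0.4615, 0.2738]
ee_rot: [0.325, -3.125, 0.0]
ft_force: [1.6, 0.0, -0.6]
width: 0.593
t 0.82 F [ 1.6  0.  -0.6] w 0.593 tcp [0.3246 0.4615 0.2738] inbox mm [-139.3  420.7] tilt z [-0.e+00 -1.e-04 -1.e+00]
target [0.549  0.0793 0.1   ] delta cm [-14.09 -42.02  17.38] spin -0.004 box+x in tool [-1.0e+00  3.7e-03 -1.0e-04]
```

```bash
python3 -m jog '{"hand":[0,0,0,0,0,0,0,0],"delta_pos":[[-1.25,-3.75,0],[-2.5,-7.5,0],[-3.75,-11.25,0],[-5,-15,0],[-6.25,-18.75,0],[-7.5,-22.5,0],[-8.75,-26.25,0],[-10,-30,0]],"spin":[0,0,0,0,0,0,0,0]}'; python3 go.py 0 0 0.10
```

```text
t: 1.48
eef_pos: [0.4829, 0.1876, 0.274]
ee_rot: [-0.317, 3.125, 0.0]
ft_force: [0.5, 0.4, 0.9]
width: 0.019
t 1.48 F [0.5 0.4 0.9] w 0.019 tcp [0.4829 0.1876 0.274 ] inbox mm [-42.  119.7] tilt z [ 1.e-04  0.e+00 -1.e+00]
target [0.549  0.0793 0.1   ] delta cm [ -4.3  -11.94  17.4 ] spin -0.009 box+x in tool [-1.0e+00  8.9e-03  1.0e-04]
```

```bash
python3 -m jog '{"hand":[0,0,0,0,0,0,0,0],"delta_pos":[[-1.2,-3.5,0],[-2.4,-7,1],[-3.6,-10.5,3],[-4.2,-12,6],[-4.2,-12,9.5],[-4.2,-12,13],[-4.2,-12,15],[-4.2,-12,15]],"spin":[-0.005,-0.005,-0.005,-0.005,-0.005,-0.005,-0.005,-0.005]}'; python3 look.py b side wrist top; python3 go.py 0 0 0.052
```

```text
t: 2.15
eef_pos: [0.5449, 0.0798, 0.1197]
ee_rot: [0.324, -3.118, 0.0]
ft_force: [-1.2, 0.5, -1.2]
width: 0.003
{'t': 2.3, 'eef_pos': [0.5483, 0.0805, 0.1251], 'ee_rot': [-0.325, 3.1238, -0.0], 'ft_force': [0.0443, 0.5164, 0.7692], 'width': 0.0044, 'joint_positions': [0.1037, 0.2806, 2.0686, -0.0, 0.7915, -1.6744]}
t 2.3 F [0.  0.5 0.8] w 0.004 tcp [0.5483 0.0805 0.1251] inbox mm [-0.4  1.3] tilt z [ 1.e-03  1.e-04 -1.e+00]
target [0.549  0.0793 0.052 ] delta cm [-0.03 -0.13  7.31] spin -0.004 box+x in tool [-1.      0.0039  0.001 ]
```

View pics/b_wrist.png

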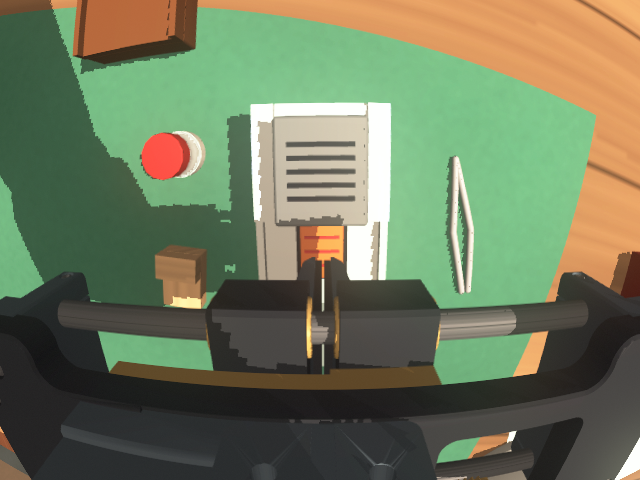

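View pics/b_side.png

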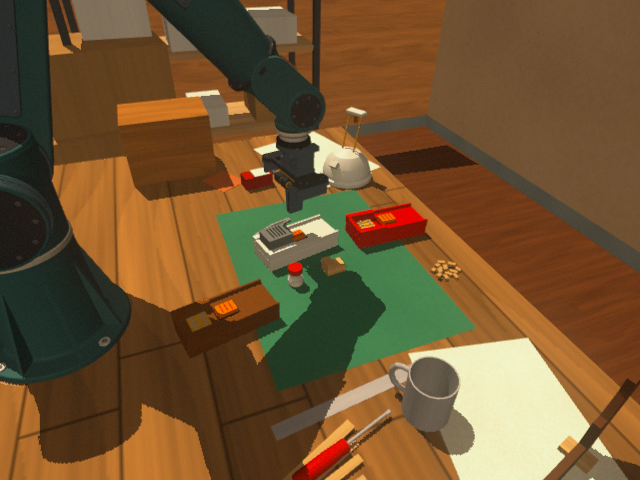

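The wrist view shows the shut fingertips at (323,270), centred over the orange tab at (322,240). The cover is at (320,170) and square to the fingers. I'm descending to just above the tab.

```bash
python3 -m jog '{"hand":[0,0,0,0,0,0,0,0],"delta_pos":[[0,-0.1,2],[-0.1,-0.1,4],[-0.1,-0.1,5.5],[-0.1,-0.1,6.3],[-0.1,-0.1,6.8],[-0.1,-0.1,6.8],[-0.1,-0.1,6.8],[-0.1,-0.1,6.8]],"spin":[0,0,0,0,0,0,0,0]}'; python3 look.py c wrist; python3 go.py 0 0 0.039
```

```text
t: 2.97
eef_pos: [0.5496, 0.0797, 0.0571]
ee_rot: [-0.325, 3.123, 0.0]
ft_force: [-0.5, 0.4, 1.4]
width: 0.005
{'t': 3.0167, 'eef_pos': [0.5495, 0.0797, 0.057], 'ee_rot': [-0.3248, 3.1232, -0.0], 'ft_force': [-0.091, -0.4312, 0.1175], 'width': 0.0055, 'joint_positions': [0.102, 0.3979, 2.0769, -0.0, 0.6653, -1.676]}
t 3.02 F [-0.1 -0.4  0.1] w 0.006 tcp [0.5495 0.0797 0.057 ] inbox mm [0.6 0.3] tilt z [ 1.5e-03  1.0e-04 -1.0e+00]
target [0.549  0.0793 0.039 ] delta cm [ 0.06 -0.03  1.8 ] spin -0.004 box+x in tool [-1.      0.0039  0.0015]
```

View pics/c_wrist.png

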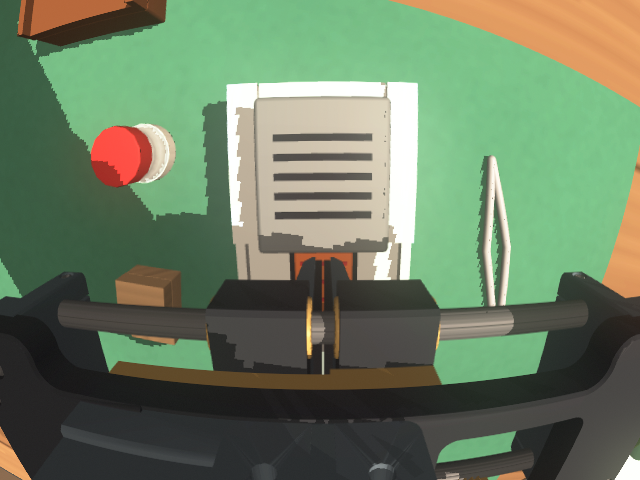

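The fingertips at (325,262) are centred on the tab (291–357, about 262) and clear of the cover's front edge (row 250). Next I press slowly.

```bash
python3 -m jog '{"hand":[0,0,0,0,0,0,0,0],"delta_pos":[[0,0,0.4],[0,0,0.7],[0,0,0.9],[0,0,1.1],[0,0,1.3],[0,0,1.5],[0,0,1.6],[0,0,1.6]],"spin":[0,0,0,0,0,0,0,0]}'; python3 go.py 0 0 0.039
```

```text
t: 3.68
eef_pos: [0.549, 0.0796, 0.0402]
ee_rot: [0.325, -3.125, 0.0]
ft_force: [-3.3, -0.6, 12.9]
width: 0.002
t 3.68 F [-3.3 -0.6 12.9] w 0.002 tcp [0.549  0.0796 0.0402] inbox mm [0.1 0.3] tilt z [-1.e-04 -0.e+00 -1.e+00]
target [0.549  0.0793 0.039 ] delta cm [ 0.01 -0.03  0.12] spin -0.004 box+x in tool [-1.0e+00  3.9e-03 -1.0e-04]
```

```bash
python3 -m jog '{"hand":[0,0,0,0,0,0,0,0],"delta_pos":[[0,0,0.05],[0,0,0.1],[0,0,0.15],[0,0,0.2],[0,0,0.2],[0,0,0.2],[0,0,0.2],[0,0,0.2]],"spin":[0,0,0,0,0,0,0,0]}'; python3 go.py 0 0 0.039
```

```text
t: 4.35
eef_pos: [0.5491, 0.0796, 0.0402]
ee_rot: [0.325, -3.124, 0.0]
ft_force: [-17.1, -2.7, 53.1]
width: 0.004
t 4.35 F [-17.1  -2.7  53.1] w 0.004 tcp [0.5491 0.0796 0.0402] inbox mm [0.2 0.3] tilt z [-5.e-04 -1.e-04 -1.e+00]
target [0.549  0.0793 0.039 ] delta cm [ 0.02 -0.03  0.12] spin -0.004 box+x in tool [-1.0e+00  3.9e-03 -5.0e-04]
```

Contact is firm at z = 40.2 mm, the deck level, so the tab should be flush. I'm lifting off to look.

```bash
python3 -m jog '{"hand":[0,0,0,0,0,0,0,0],"delta_pos":[[0,0,-1],[0,0,-4],[0,0,-7.5],[0,0,-8],[3,0,-8],[6.5,0,-8],[10,0,-8],[11.5,0,-8]],"spin":[0,0,0,0,0,0,0,0]}'; python3 look.py d top side wrist; python3 go.py -0.116 0 0.058
python3 - <<'E'
from meas import *
np.set_printoptions(precision=4,suppress=True)
a=load('d','top')['frame'][190:330,180:350,::-1];b=load('d','side')['frame'][190:310,220:380,::-1]
cv2.imwrite('pics/d_crop2.png',cv2.resize(b,(800,600),interpolation=cv2.INTER_CUBIC))
for t in 'ad':
  for n in('top','side'):
    d=load(t,n);P=cloud(d)
    m=cv2.inRange(cv2.cvtColor(d['frame'],cv2.COLOR_RGB2HSV),(4,150,100),(18,255,255))>0
    r=m&(np.abs(P[...,0]-.552)<.014)&(np.abs(P[...,1]-.077)<.025)
    q=(np.abs(P[...,0]-.588)<.015)&(np.abs(P[...,1]-.087)<.02)&(P[...,2]<.06)
    print(t,n,'tab z',np.median(P[r][:,2]),r.sum(),'deck z',np.median(P[q][:,2]),q.sum())
E
```

```text
t: 5.02
eef_pos: [0.4318, 0.0553, 0.1168]
ee_rot: [0.325, -3.122, -0.0]
ft_force: [0.7, -0.4, 0.0]
width: 0.004
{'t': 5.1667, 'eef_pos': [0.4356, 0.0558, 0.1178], 'ee_rot': [0.3244, -3.1247, -0.0], 'ft_force': [-0.2932, -0.0692, 0.4896], 'width': 0.005, 'joint_positions': [0.0743, 0.1227, 2.2904, 0.0, 0.7286, -1.7035]}
t 5.17 F [-0.3 -0.1  0.5] w 0.005 tcp [0.4356 0.0558 0.1178] inbox mm [-115.8    0.8] tilt z [-1.e-04  0.e+00 -1.e+00]
target [0.4356 0.055  0.058 ] delta cm [ 0.02 -0.08  5.98] spin -0.004 box+x in tool [-1.0e+00  4.3e-03 -1.0e-04]
a top tab z 0.049054325698463686 201 deck z 0.04098880065818 264
a side tab z 0.04751866749641498 89 deck z 0.040041499208607 100
d top tab z nan 0 deck z 0.040988424107328614 265
d side tab z nan 0 deck z 0.03984730813380544 103
  return _methods._mean(a, axis=axis, dtype=dtype,
  ret = ret.dtype.type(ret / rcount)
```

View pics/d_crop2.png

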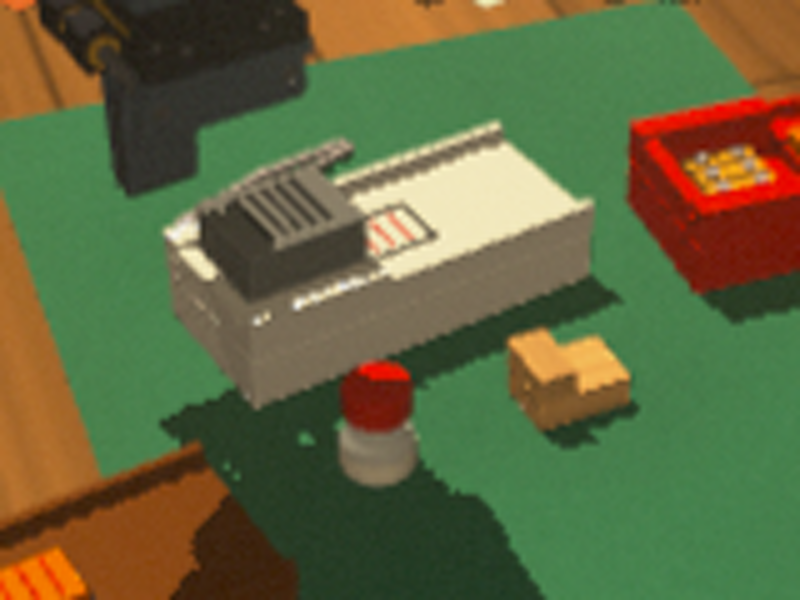

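View pics/d_wrist.png

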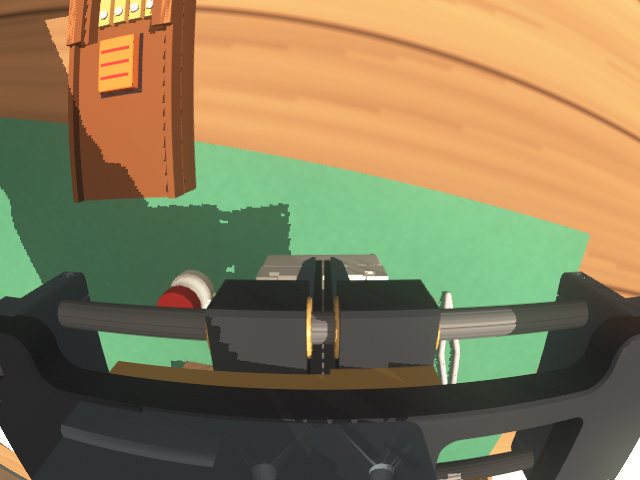

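The side view shows the tab at about (398,232) in the crop, now flush and turned white, so it's latched. Next I descend behind the cover.

```bash
python3 -m jog '{"hand":[0,0,0,0,0,0,0,0],"delta_pos":[[0,-0.1,1.5],[0,-0.1,3],[0,-0.1,4.5],[0,-0.1,5.4],[0,-0.1,5.8],[0,-0.1,5.8],[0,-0.1,5.8],[0,-0.1,5.8]],"spin":[0,0,0,0,0,0,0,0]}'; python3 look.py e side top; python3 go.py -0.01 0 0.059
python3 - <<'E'
from meas import *
b=load('e','side')['frame'][150:310,200:360,::-1]
cv2.imwrite('pics/e_crop.png',cv2.resize(b,(600,600),interpolation=cv2.INTER_CUBIC))
P=cloud(load('d','side'));q=P[232:237,296:300].reshape(-1,3);print(np.median(q,0))
E
```

```text
t: 5.83
eef_pos: [0.4372, 0.055, 0.0605]
ee_rot: [-0.325, 3.124, -0.0]
ft_force: [-0.3, 0.5, 1.1]
width: 0.004
{'t': 5.9333, 'eef_pos': [0.437, 0.055, 0.0605], 'ee_rot': [-0.3248, 3.1236, -0.0001], 'ft_force': [0.7494, 0.4283, 0.5077], 'width': 0.0072, 'joint_positions': [0.0722, 0.2469, 2.2983, -0.0, 0.5953, -1.7057]}
t 5.93 F [0.7 0.4 0.5] w 0.007 tcp [0.437  0.055  0.0605] inbox mm [-114.6   -0.3] tilt z [ 1.1e-03  1.0e-04 -1.0e+00]
target [0.5392 0.0772 0.059 ] delta cm [-10.46   0.07   0.16] spin -0.004 box+x in tool [-1.      0.004   0.0011]
[0.55653356 0.08790584 0.03987078]
```

View pics/e_crop.png

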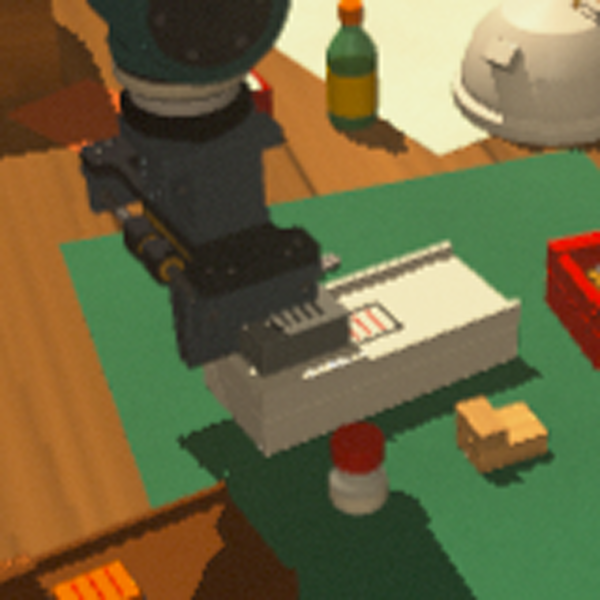

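The fingers are just behind the cover's rear face and above the rear stop. The tab surface measures 39.9 mm, which is flush. I push in slow steps.

```bash
python3 -m jog '{"hand":[0,0,0,0,0,0,0,0],"delta_pos":[[-0.5,0,0],[-1,0,0],[-1.5,0,0.05],[-2,0,0.1],[-2.5,0,0.1],[-3,0,0.1],[-3.5,0,0.1],[-4,0,0.1]],"spin":[0,0,0,0,0,0,0,0]}'; python3 look.py f side; python3 go.py -0.01 0 0.059
python3 - <<'E'
from meas import *
b=load('f','side')['frame'][150:310,200:360,::-1]
cv2.imwrite('pics/f_crop.png',cv2.resize(b,(600,600),interpolation=cv2.INTER_CUBIC))
E
```

```text
t: 6.6
eef_pos: [0.4761, 0.0633, 0.0589]
ee_rot: [0.325, -3.125, 0.0]
ft_force: [-1.4, -0.5, -1.1]
width: 0.004
{'t': 6.65, 'eef_pos': [0.4772, 0.0634, 0.0591], 'ee_rot': [-0.3248, 3.1238, -0.0], 'ft_force': [1.3198, 0.1166, 0.7541], 'width': 0.0036, 'joint_positions': [0.0837, 0.3026, 2.2205, -0.0, 0.6176, -1.6943]}
t 6.65 F [1.3 0.1 0.8] w 0.004 tcp [0.4772 0.0634 0.0591] inbox mm [-73.6  -0.5] tilt z [ 9.e-04  1.e-04 -1.e+00]
target [0.5392 0.0772 0.059 ] delta cm [-6.36  0.07  0.01] spin -0.004 box+x in tool [-1.e+00  4.e-03  9.e-04]
```

View pics/f_crop.png

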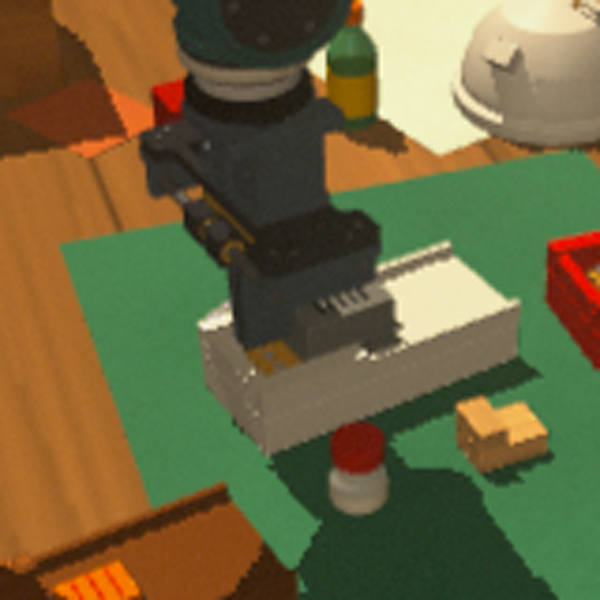

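The cover is sliding straight: its front edge is at (395,330) in the crop, out over the deck, and the terminals are showing at (270,358). I keep pushing.

```bash
python3 -m jog '{"hand":[0,0,0,0,0,0,0,0],"delta_pos":[[-0.5,0,0],[-1,0,0],[-1.5,0,0],[-2,0,0],[-2.5,0,0],[-3,0,0],[-3.5,0,0],[-4,0,0]],"spin":[0,0,0,0,0,0,0,0]}'; python3 look.py g side;python3 go.py -0.01 0 0.059
python3 - <<'E'
from meas import *
b=load('g','side')['frame'][150:310,200:360,::-1]
cv2.imwrite('pics/g_crop.png',cv2.resize(b,(600,600),interpolation=cv2.INTER_CUBIC))
E
```

```text
t: 7.32
eef_pos: [0.5153, 0.0715, 0.0589]
ee_rot: [0.325, -3.125, 0.0]
ft_force: [-0.8, 0.6, -0.1]
width: 0.008
{'t': 7.3667, 'eef_pos': [0.5162, 0.0716, 0.0591], 'ee_rot': [-0.3248, 3.1239, -0.0], 'ft_force': [0.4182, -0.2407, 1.068], 'width': 0.0037, 'joint_positions': [0.0931, 0.3523, 2.1435, -0.0, 0.6449, -1.6848]}
t 7.37 F [ 0.4 -0.2  1.1] w 0.004 tcp [0.5162 0.0716 0.0591] inbox mm [-33.6  -0.6] tilt z [ 8.e-04  1.e-04 -1.e+00]
target [0.5392 0.0772 0.059 ] delta cm [-2.36  0.07  0.01] spin -0.004 box+x in tool [-1.e+00  4.e-03  8.e-04]
```

View pics/g_crop.png

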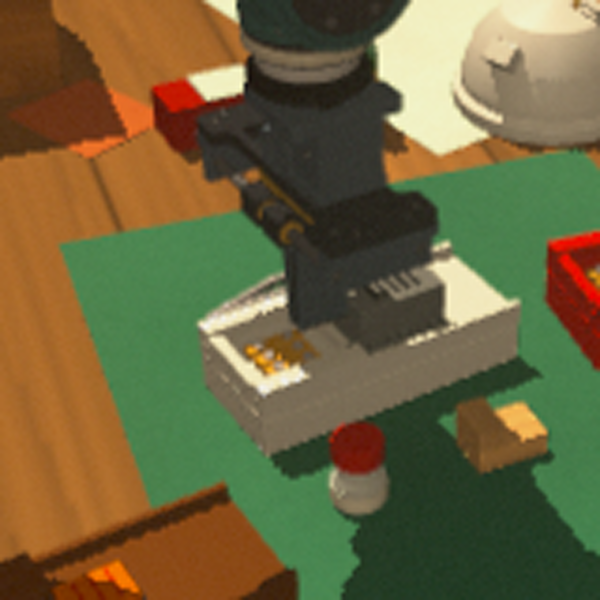

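```bash
python3 -m jog '{"hand":[0,0,0,0,0,0,0,0],"delta_pos":[[-0.5,0,0],[-1,0,0],[-1.5,0,0],[-2,0,0],[-2.3,0,0],[-2.3,0,0],[-1.8,0,0],[-0.8,0,0]],"spin":[0,0,0,0,0,0,0,0]}'; python3 go.py -0.01 0 0.059
python3 -m jog '{"hand":[0,0,0,0,0,0,0,0],"delta_pos":[[1,0,0],[1,0,-1],[1,0,-3],[1,0,-6],[2,0,-9],[5,0,-12],[9,0,-14],[10,0,-14]],"spin":[0,0,0,0,0,0,0,0]}'
python3 look.py h side top wrist
python3 - <<'E'
from meas import *
np.set_printoptions(precision=4,suppress=True)
C=np.array([.549,.0793]);y=np.radians(12.1);Rm=np.array([[np.cos(y),np.sin(y)],[-np.sin(y),np.cos(y)]])
b=load('h','side')['frame'][180:320,220:380,::-1]
cv2.imwrite('pics/h_crop.png',cv2.resize(b,(800,600),interpolation=cv2.INTER_CUBIC))
b=load('h','top')['frame'][190:330,180:350,::-1]
cv2.imwrite('pics/h_crop2.png',cv2.resize(b,(680,560),interpolation=cv2.INTER_CUBIC))
for n in('top','side'):
    P=cloud(load('h',n)); B=(P[...,:2]-C)@Rm.T
    m=(np.abs(B[...,0])<.11)&(np.abs(B[...,1])<.045)&(P[...,2]>.066)&(P[...,2]<.085)
    q=np.c_[B[m]*1000,P[m][:,2]*1000]; print(n,m.sum(),'x',np.percentile(q[:,0],[2,98]),'y',np.percentile(q[:,1],[2,98]),'z',np.percentile(q[:,2],[5,50,95]),cv2.minAreaRect(q[:,:2].astype(np.float32)))
    A=np.c_[q[:,:2],np.ones(len(q))];k=np.abs(q[:,2]-np.median(q[:,2]))<3;print('plane slope',np.linalg.lstsq(A[k],q[k,2],rcond=None)[0])
E
```

```text
t: 8.03
eef_pos: [0.5227, 0.0731, 0.059]
ee_rot: [-0.325, 3.124, -0.0]
ft_force: [-0.9, -0.0, -0.4]
width: 0.007
t 8.03 F [-0.9 -0.  -0.4] w 0.007 tcp [0.5227 0.0731 0.059 ] inbox mm [-27.   -0.6] tilt z [ 6.e-04  1.e-04 -1.e+00]
target [0.5392 0.0772 0.059 ] delta cm [-1.7   0.07 -0.  ] spin -0.004 box+x in tool [-1.0e+00  3.9e-03  6.0e-04]
t: 8.7
eef_pos: [0.4225, 0.052, 0.2021]
ee_rot: [-0.325, 3.121, -0.0]
ft_force: [0.3, -0.7, 0.2]
width: 0.006
{'t': 8.85, 'eef_pos': [0.4244, 0.0523, 0.2], 'ee_rot': [-0.3242, 3.1226, -0.0001], 'ft_force': [-0.4778, 0.7239, 1.4009], 'width': 0.006, 'joint_positions': [0.0682, -0.0518, 2.2747, 0.0, 0.9165, -1.7095]}
top 866 x [ 9.3241 72.8826] y [-26.1649  27.4528] z [70.6473 75.0864 78.96  ] ((41.24920654296875, 0.7652111053466797), (66.39215087890625, 55.82754898071289), 0.018910707905888557)
plane slope [ 0.0017 -0.0043 75.0975]
side 393 x [ 7.075  71.3288] y [-32.2837  22.0916] z [67.6845 73.4401 75.7763] ((39.17937469482422, -4.470588684082031), (65.99630737304688, 59.63418960571289), 1.5518237352371216)
plane slope [ 0.0064  0.0083 73.4774]
```

View pics/h_crop.png

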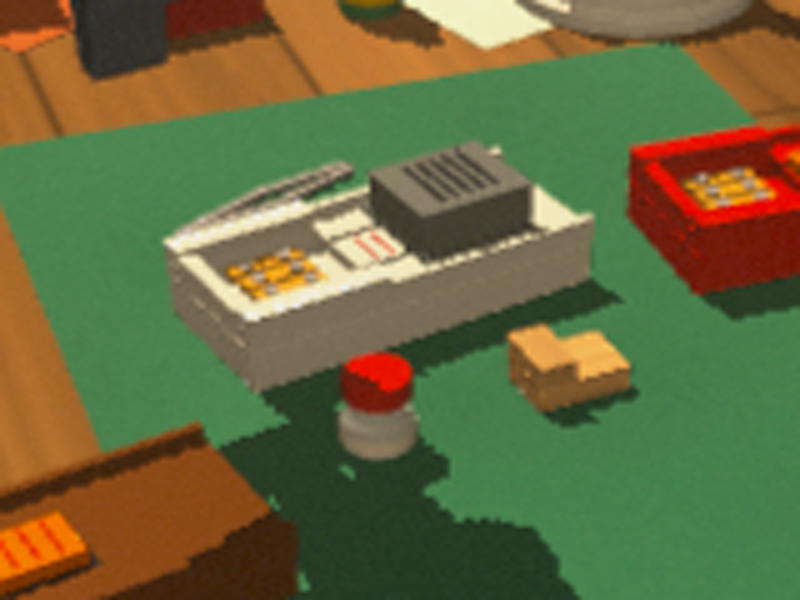

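View pics/h_crop2.png

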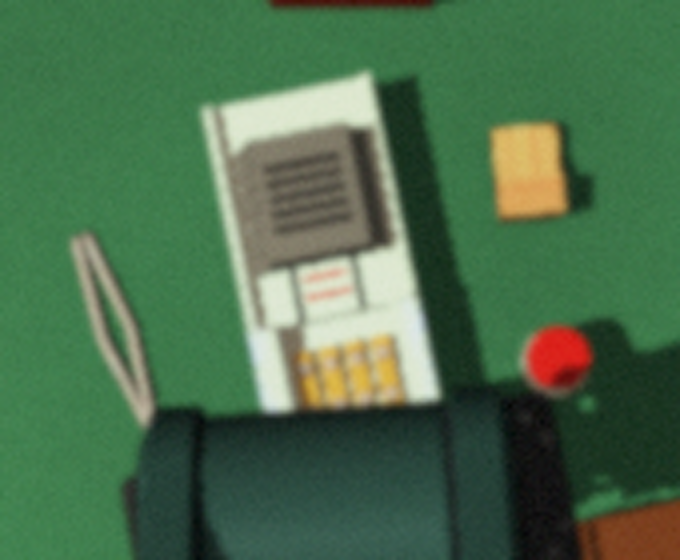

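The cover lies flat on the deck at x ≈ +40 mm with its rear end at about +7 to +8. The terminals are uncovered, the tab is still flush, and the pot, offcut and tweezers haven't moved. The arm is clear, so I'll let it settle for one call and hand in.

```bash
python3 -m jog '{"hand":[0,0,0,0,0,0,0,0],"delta_pos":[[0,0,-1],[0,0,-2],[0,0,-2],[0,0,-2],[0,0,-2],[0,0,-2],[0,0,-2],[0,0,-2]],"spin":[0,0,0,0,0,0,0,0]}'; python3 -c "
from station import order;print(order.sign_off())"
```

```text
t: 9.52
eef_pos: [0.4246, 0.0525, 0.2186]
ee_rot: [0.325, -3.124, -0.0]
ft_force: [-0.7, 0.2, 0.1]
width: 0.006
the job is handed in; nothing more can be done
None
```

The job is done and handed in at 9.5 s. I pressed the tab in with the shut fingertips, then pushed the cover by its rear face along the box onto the deck, without gripping or lifting it.

- **Tab:** it stays down. Its surface measured 39.9 mm above the bench, level with the deck. The fingertips bottomed out at 40.2 mm, so I only confirmed flush, not the 12 mm stop. The wrist read about 56 N in total at that moment, and that push was harder than needed.
- **Cover:** its centre is at about x = +39 to +41 mm in the box frame and its rear end at about +7 to +8 mm, so it is clear of the seat. The front is roughly 26 mm short of the deck's end. Its top is level and about 73.4 mm (side camera) to 75.1 mm (top camera) above the bench, against 74 mm expected.
- **Sideways position:** the two cameras disagreed here, giving +0.8 mm (top) and −4.5 mm (side). The side figure includes part of the block's side face, and the top view shows the cover straight between the rims.
- **Surroundings:** the terminals are uncovered. The pot, offcut and tweezers look unmoved in the last pictures; I did not measure them or check the other bystanders again. The gripper ended about 0.22 m above the bench, touching nothing.

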